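# Clear the wrench off the test unit and set its dial

### The arm

A 6-joint arm with a two-finger parallel gripper is mounted at the origin on the work surface. World frame = base frame: x ahead of the robot, y to its left, z up, the work surface at z = 0. Lengths are in mm, angles in rad, forces in N, time in s.
With the tool pointing down it reaches from about 350 to 775 mm from the base axis. Payload 7.3 kg.
Tool frame: the origin (TCP) lies at the centre of the arm's flange, where the gripper is bolted on; the fingertips stand 178 mm ahead of it and the grasp point (between the pads) lies 159 mm ahead of it; z points along the fingers, y is the line along which they close (so a half turn about z gives the same grasp; the last joint's range is limited). The gripper opens to 92 mm and grips with 3 to 60 N. Pads are 19 mm wide; open, the fingers measure 130 mm over their backs; the gripper's body (75 mm by 190 mm) begins 47 mm behind the grasp point.
Start: joints at [1.154, 0.342, 1.524, -0, 1.275, -0.146], TCP at [140.417, 505.876, 404.741] pointing down, gripper open.
Joint ranges: [-2.53, 2.53], [-0.77, 2.02], [0.04, 2.7], [-1, 4.14], [0.28, 2.66], [-3.11, 3.11]. Speed limits (rad/s): [2.57, 2.57, 3.14, 3.14, 3.14, 3.14].

### API

Orientations are given as [roll, pitch, yaw] about the fixed x, y, z axes, in that order (R = Rz(yaw) Ry(pitch) Rx(roll)).
In Python, from plant import * gives the robot as it stands. The module is installed in compiled form; this text tells all that it offers.
- The arm moves only by the shell command python3 -m inch 'ROWS'. ROWS is JSON, a list of rows, each a list of 5 numbers: the shift along the tool's x, y, z in m, then the turn about the tool's z in rad, then the opening, from 0 (shut) to 1 (fully open). In form: [[tx, ty, tz, spin, claw], ...]. A call has 1 to 8 rows; each row is the pose to reach, as a shift and turn from the pose commanded when the call began, along the tool's axes at that moment; what a row does not reach only later rows make up. A row lasts 1/12 s, in which the tool goes at most 41.7 mm and 7.16 degrees, less where a joint would pass 70% of its speed; a pose out of reach is approached as far as the arm can. A call with a gripper value outside its range is refused whole. The fingers move at their own pace and stop on an object; the grip force is fixed at half the most. Time passes only in rows, so rows that repeat a pose let the fingers close. It gives the time, the measured TCP pose, the force, the opening and the grip force at its end, in the units of the state.
- get_obs(): the state, without advancing time (a new reading comes with each control period).
- capture(name): name is "scene" or "top"; returns a dict with "color" (384x512x3 uint8, red, green, blue), "intrinsics" (3x3 intrinsics, pixels), "pose" (4x4, takes a point from camera to world coordinates). Camera axes: x right, y down, z forward; pixel columns grow to the right and rows downward; lengths in mm; the calibration is good to about 2 mm. A picture is of the moment at which its call begins. There is no depth.
- close_job(): hands the job in; it is judged then, once.
Trained networks look in a picture, given as the dict that the camera call returned (one of the last four; its "shot" number tells which), for a name from the list of things; names that differ only in an ending like _2 or _b are one class to them, and where a whole thing is asked for, a point or a joint stands for the part that bears it (a point fixed in the world has none). Each returns a list of dicts, best first, with "conf" (0 to 1); they miss things now and then, are a little off and sometimes report something else, mostly with a low value. They report only what shows in the picture. A call takes as long as a camera call.
- look_for(picture, target): "rect" ([centre column, centre row, width, height] in pixels, round what is visible of it).
- trace(picture, target): "pixels" (384x512 bool, what is visible of it) and "rect" ([centre column, centre row, width, height] in pixels, round what is visible of it).
- tip_of(picture, target): "centre" ([column, row] in pixels: a listed point, or the origin of a listed thing).
The state is a dict: "time": time; "joint_positions": joint angles; "dq": joint speeds; "tau": joint torques, N m; "tool_pos": TCP position; "tcp_rot": TCP orientation; "contact_force": force on the tool from outside, world axes, zero at the start; "moment": the same for the moment, N m; "grip_width": finger opening in mm; "finger_force": force on a finger pad.
Only numpy, scipy, OpenCV 4.12 (cv2) and the standard library are available. Lean on these libraries where they do the work, as an engineer would, in place of code of your own. Each camera call takes 0.05 s, during which the arm holds its last target. There are 200 camera calls.

### The job

Somebody left a wrench lying across the yellow guards of the pressure test unit, right over its dial. First put the wrench away: lay it down, without dropping it, wholly inside the blue bin that holds the orange screwdrivers, below the bin's rim all along. Then turn the dial until its white pointer points at the green mark, and leave everything else on the bench where it stands.

Things in the scene. Friction and masses are not known exactly. Their poses are not given: they have to be found in the camera images.
- unit: Test unit, fixed: grey base 190 (x) x 180 (y) x 45 high, flat panel on top; along both sides yellow guard cheeks 15 thick, 65 above the panel (tops 110 above the table, 150 clear between them). Origin: centre of underside; x points to its back. The dial's axis is vertical at x = -20, y = 0. A gauge 44 dia, 10 high on the panel at x = 69, y = -35.
- dial (a joint): Pressure dial's angle, rad, 0 to 4.7; at 0 its pointer points along the unit's -x; grows clockwise seen from above. Stays where it is left. Black disc 68 dia, its top 12 above the panel, with a red grip bar across it, 62 long, 18 wide, from 12 to 44 above the panel; bar in line with the white pointer.
- dial_grip (a point): On the dial's axis, 12 below the top of the grip bar (77 above the table); x axis runs along the bar, the pointer being at -x.
- pointer (a point): Point 50 from the dial's axis, straight out from the end of the white pointer (turns with the dial).
- marker (a joint): Angle of the green mark at the dial's rim, same zero and sense as the dial: the pointer is on the mark when both values are equal. Does not move.
- mark (a point): Inner part of the green mark (tab 20 x 9 flat on the panel at the dial's rim), 50 from the dial's axis.
- wrench: Loose steel adjustable wrench, 195 long, 16 thick, 0.3 to 0.55 kg; at the start it lies flat across the two guard cheeks, above the dial. Origin: mid-length, on its underside; x from the handle's end to the head. Handle 24 wide from x = -97 to 47, head 50 wide from x = 47 to 97 with an open jaw.
- wrench_grip (a point): Wrench's centre of mass, on the handle at x = 10, mid-thickness; same axes as the wrench.
- wrench_head (a point): Middle of the jaw end, x = 97.5, mid-thickness.
- wrench_tail (a point): End of the handle, x = -97.5, mid-thickness.
- tool_bin: Blue open bin with two orange-handled screwdrivers in it, fixed. 250 (x) x 170 (y) outside, walls and floor 5, sides and back 80 high, the front (-x) 50 high. Origin: centre of underside. The fixed screwdrivers lie along x, from y = 24 to 79, up to height 31; the rest of the bin is empty.
- fittings_bin: The same kind of blue bin, fixed, filled with brass, copper and dark pipe fittings up to height 45: not the place for the wrench.
- nipple_a: Bystander, loose: dark steel pipe nipple standing upright, 40 dia x 90 high. Origin: centre of underside.
- nipple_b: Bystander, loose: brass pipe nipple standing upright, 40 dia x 70 high. Origin: centre of underside.
- spray_can: Bystander, loose: red spray can, 60 dia x 170 high. Origin: centre of underside.
- paste_jar: Bystander, loose: jar of thread paste with yellow cap, 70 dia x 80 high. Origin: centre of underside.
- tee: Bystander, loose: dark steel pipe tee lying down, 100 long, 52 high. Origin: centre of underside.
- tape: Bystander, loose: yellow tape measure, 70 x 42 x 65 high. Origin: centre of underside.

How it is judged (in metres and radians):
On the way, in this order (a step that is already met when the one before it is completed fails the run):
1. the wrench lies wholly inside the bin with the screwdrivers (x of wrench_head in the frame of tool_bin between -0.123 and 0.123 m and y of wrench_head in the frame of tool_bin between -0.082 and 0.082 m and z of wrench_head in the frame of tool_bin between 0 and 0.055 m and x of wrench_tail in the frame of tool_bin between -0.123 and 0.123 m and y of wrench_tail in the frame of tool_bin between -0.082 and 0.082 m and z of wrench_tail in the frame of tool_bin between 0 and 0.055 m), for 0.2 s.
2. then the dial's pointer is on the green mark (horizontal distance between pointer and mark below 0.007 m), for 0.2 s.
At the end, for the whole second after the job is handed in: Both ends of the wrench are inside the walls of the screwdriver bin and lower than 55 mm above the bin's underside, the wrench is at rest, and the dial is at rest with its pointer point within 7 mm of the green mark's point (about 8 degrees) (all of step 1 and horizontal distance between pointer and mark below 0.007 m and linear speed of wrench below 0.02 m/s and velocity of joint dial between -0.05 and 0.05 rad/s); the robot touches nothing.
It fails at once if the wrench is dropped (falls free faster than 1 m/s, some 50 mm) (contact force between the fingers and wrench below 0.5 N and linear speed of wrench above 1 m/s).
It fails at once if a bystander is pushed more than 30 mm or tipped more than 0.5 rad (distance of any of nipple_a, nipple_b, spray_can, paste_jar, tee, tape from where it was at the start of the episode above 0.03 m or angle between any of nipple_a, nipple_b, spray_can, paste_jar, tee, tape's own z axis and vertical above 0.5 rad).
It also fails if it takes over 64 s, if anything falls off the work surface, if the arm or the gripper's body presses on something with over 40 N, if the wrist force passes 120 N, or if a joint passes its speed limit or range.

## Working session

There is one attempt and no reset: what is moved stays moved. The work goes in short steps, Python scripts to look and compute and a shell command to move; the robot and the scene stay as the last step left them, time stands still between calls to the robot, and variables do not carry over. Pictures are saved under pics/ and viewed, at most 10 in all, crops included, and the job is handed in when it is done.

```bash
mkdir -p pics; cat > h.py <<'E'
from plant import *
import numpy as np, cv2
def ray(p,uv):
    d=np.linalg.inv(p["intrinsics"])@np.array([uv[0],uv[1],1.0]); T=np.array(p["pose"]); return T[:3,3],T[:3,:3]@d
def at_z(p,uv,z):
    o,d=ray(p,uv); return (o+d*(z-o[2])/d[2]).round(1)
def tri(p,a,q,b):
    A=[];B=[]
    for pic,uv in((p,a),(q,b)):
        o,d=ray(pic,uv); d=d/np.linalg.norm(d); M=np.eye(3)-np.outer(d,d);A.append(M);B.append(M@o)
    return np.linalg.lstsq(np.vstack(A),np.hstack(B),rcond=None)[0].round(1)
E
python3 - <<'E'
from h import *
s=capture("scene");t=capture("top")
im=[cv2.cvtColor(x["color"],cv2.COLOR_RGB2BGR) for x in(s,t)]
for n,i in zip(("scene","top"),im): cv2.imwrite(f"pics/{n}0.png",cv2.resize(i,(800,600),interpolation=cv2.INTER_CUBIC))
o=get_obs();print(o["tool_pos"],o["tcp_rot"],o["grip_width"])
print(t["pose"],s["pose"])
Z=dict(unit=0,wrench=110,wrench_grip=118,wrench_head=118,wrench_tail=118,tool_bin=0,fittings_bin=0,dial_grip=77,pointer=50,mark=47,nipple_a=0,spray_can=0,paste_jar=0,tee=0,tape=0)
for k,z in Z.items():
    for n,p in(("s",s),("t",t)):
        print(k,n,[(np.round(r["centre"]).tolist(),round(r["conf"],2),at_z(p,r["centre"],z).tolist()) for r in tip_of(p,k)[:3]])
E
```

```text
[140.36363657 505.76389425 404.13374921] [-3.14026455e+00 -1.92148948e-04  2.87081560e+00] 91.90384480332365
[[ 2.25154230e-02 -9.99126557e-01  3.52019779e-02  5.65136461e+02]
 [-9.99674207e-01 -2.20764120e-02  1.28105898e-02 -2.42269628e+00]
 [-1.20222671e-02 -3.54789452e-02 -9.99298108e-01  1.22941767e+03]
 [ 0.00000000e+00  0.00000000e+00  0.00000000e+00  1.00000000e+00]] [[-1.32235591e-01  5.21359841e-01 -8.43028864e-01  1.55791180e+03]
 [ 9.91216504e-01  6.79268793e-02 -1.13471504e-01  1.47618635e+02]
 [-1.89516540e-03 -8.50629094e-01 -5.25762829e-01  6.92471196e+02]
 [ 0.00000000e+00  0.00000000e+00  0.00000000e+00  1.00000000e+00]]
unit s [([172.0, 203.0], 0.73, [524.3, -267.7, 0.0]), ([339.0, 267.0], 0.66, [761.7, 249.6, 0.0])]
unit t [([351.0, 224.0], 0.97, [510.9, -269.5, 0.0])]
wrench s [([172.0, 167.0], 0.61, [486.6, -265.3, 110.0])]
wrench t [([168.0, 127.0], 0.71, [749.4, 218.4, 110.0]), ([361.0, 237.0], 0.55, [484.6, -270.6, 110.0]), ([307.0, 227.0], 0.55, [506.0, -134.7, 110.0])]
wrench_grip s [([173.0, 168.0], 0.85, [508.0, -254.6, 118.0])]
wrench_grip t [([358.0, 23
[... 820 characters left out ...]
.5, 138.6, 0.0]), ([211.0, 202.0], 0.67, [500.7, -146.6, 0.0])]
nipple_a t [([205.0, 240.0], 0.66, [458.0, 128.7, 0.0]), ([307.0, 228.0], 0.53, [497.0, -149.7, 0.0])]
spray_can s [([296.0, 273.0], 0.72, [799.9, 143.4, 0.0])]
spray_can t [([207.0, 118.0], 0.91, [795.3, 132.7, 0.0])]
paste_jar s []
paste_jar t [([326.0, 130.0], 0.97, [766.8, -196.8, 0.0]), ([208.0, 242.0], 0.43, [454.1, 122.5, 0.0])]
tee s [([250.0, 265.0], 0.67, [784.0, 24.9, 0.0]), ([181.0, 177.0], 0.25, [355.9, -288.3, 0.0])]
tee t [([249.0, 124.0], 0.96, [779.9, 17.0, 0.0]), ([328.0, 135.0], 0.6, [753.9, -203.4, 0.0])]
tape s [([335.0, 264.0], 0.72, [753.1, 239.3, 0.0])]
tape t [([167.0, 125.0], 0.77, [773.3, 243.0, 0.0])]
```

View pics/top0.png

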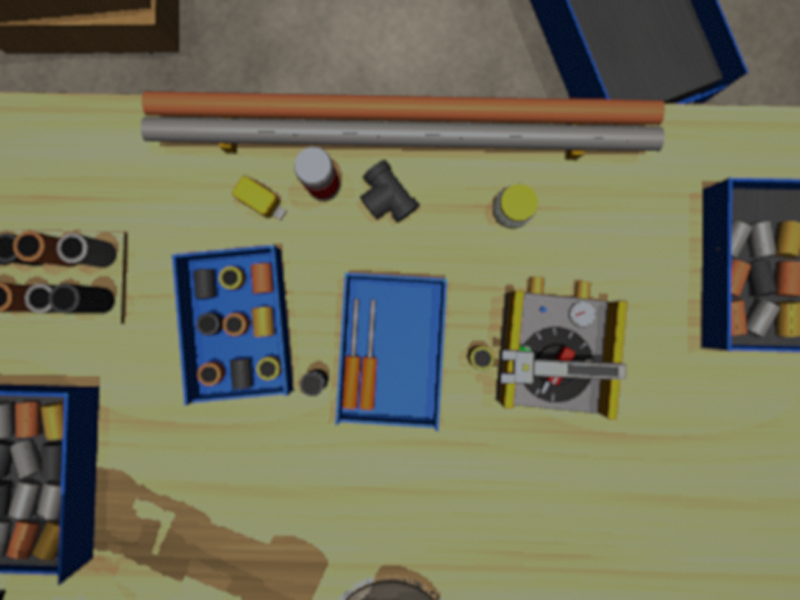

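View pics/scene0.png

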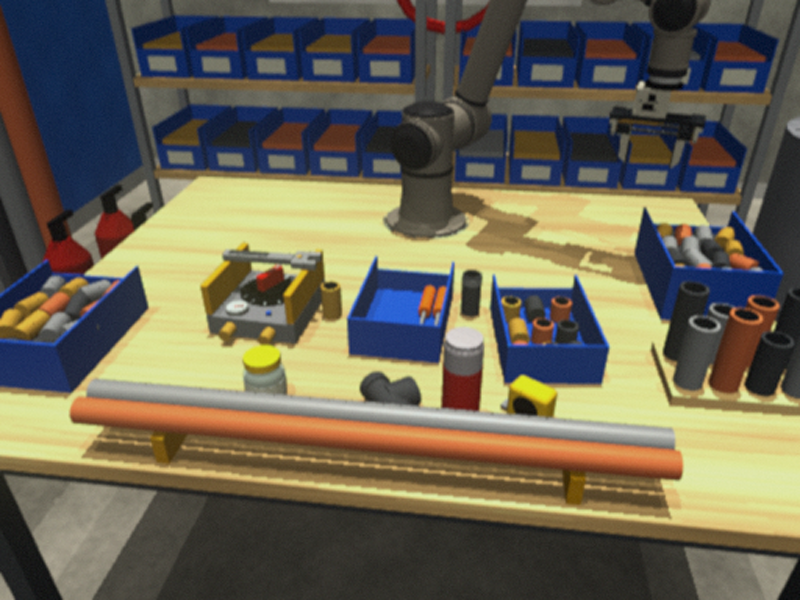

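The top view (800×600) shows the wrench lying along y, with its head at (510,367) and tail at (625,371). The screwdriver bin is centred at about (392,350), with its empty half on the right. The green mark is at about (525,350), and the red bar shows on both sides of the wrench. Next I'll measure more finely.

```bash
python3 - <<'E'
from h import *
t=capture("top");s=capture("scene")
for k,z in(("wrench",126),("tool_bin",80),("unit",110),("dial",60)):
    for n,p in(("t",t),("s",s)):
        for r in trace(p,k)[:2]:
            c,_=cv2.findContours(r["pixels"].astype(np.uint8),0,2); c=max(c,key=cv2.contourArea)
            W=np.array([at_z(p,q[0],z)[:2] for q in c],np.float32)
            m=cv2.minAreaRect(W); print(k,n,round(r["conf"],2),np.round(r["rect"]),np.round(m[0],1),np.round(m[1],1),round(m[2],1),cv2.boxPoints(m).round().tolist())
i=cv2.cvtColor(t["color"],cv2.COLOR_RGB2BGR)
cv2.imwrite("pics/crop.png",np.hstack([cv2.resize(i[175:275,310:410],(500,500),interpolation=2),cv2.resize(i[165:285,205:290],(300,500),interpolation=2)]))
E
```

```text
wrench t 0.94 [362. 236.  83.  21.] [ 487.2 -264.1] [194.9  49.9] 87.9 [[459.0, -361.0], [509.0, -362.0], [516.0, -168.0], [466.0, -166.0]]
wrench s 0.59 [352. 212.  80.  70.] [670.8 265.3] [313.6 178.1] 7.2 [[504.0, 334.0], [526.0, 157.0], [838.0, 197.0], [815.0, 373.0]]
tool_bin t 0.62 [249. 227.  72. 102.] [509.1   6.4] [170.4 245.3] 87.8 [[383.0, -74.0], [628.0, -83.0], [635.0, 87.0], [390.0, 96.0]]
tool_bin s 0.6 [258. 198.  68.  71.] [559.   11.6] [182.4 361.2] 87.9 [[375.0, -73.0], [736.0, -86.0], [743.0, 96.0], [382.0, 109.0]]
tool_bin s 0.47 [251. 247.  39.  17.] [810.5  27.7] [76.6 96.6] 2.7 [[770.0, 74.0], [775.0, -22.0], [851.0, -19.0], [846.0, 78.0]]
unit t 0.63 [359. 222.  84.  88.] [ 563.6 -268. ] [194.8 126.9] 85.3 [[492.0, -360.0], [619.0, -370.0], [635.0, -176.0], [508.0, -166.0]]
unit t 0.25 [308. 229.  17.  14.] [ 502.6 -135.8] [37.4 39.9] 1.1 [[484.0, -116.0], [484.0, -156.0], [522.0, -155.0], [521.0, -115.0]]
unit s 0.62 [170. 189.  80.  67.] [ 626.3 -242.3] [293.8 231.2] 7.4 [[466.0, -147.0], [495.0, -376.0], [787.0, -338.0], [757.0, -109.0]]
unit s 0.27 [352. 211.  77.  68.] [643.1 268.5] [325.3 179.1] 5.9 [[472.0, 341.0], [491.0, 163.0], [814.0, 196.0], [796.0, 374.0]]
dial t 0.81 [357. 234.  20.  30.] [ 509.7 -270.4] [59.7 24.9] 88.1 [[496.0, -300.0], [521.0, -301.0], [523.0, -241.0], [498.0, -240.0]]
dial s 0.92 [175. 178.  20.  22.] [ 477.7 -270.2] [125.1  59.7] 18.9 [[409.0, -262.0], [428.0, -319.0], [547.0, -278.0], [527.0, -222.0]]
dial s 0.38 [301. 188.  16.  32.] [465.5 136.6] [ 41.5 181.3] 89.2 [[375.0, 117.0], [556.0, 115.0], [556.0, 156.0], [375.0, 159.0]]
```

View pics/crop.png

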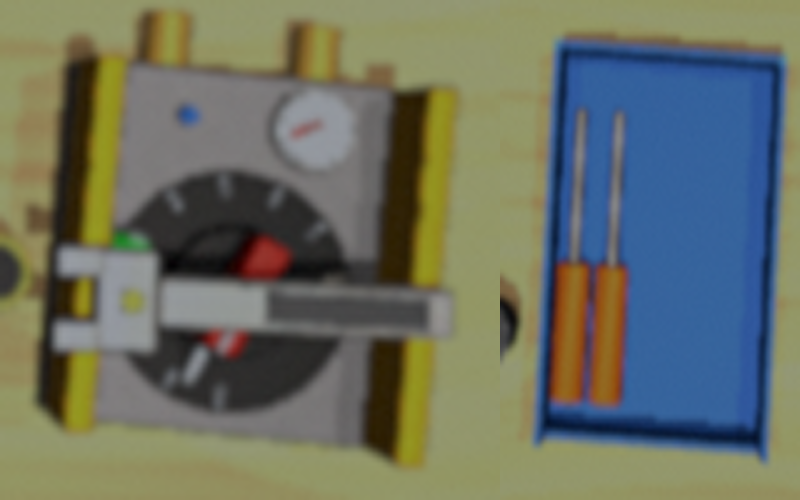

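The crop shows the wrench head at left (110,295), with the green mark just above it at (130,240). The pointer is at lower left (195,365), and the right half of the bin is empty. The wrench trace comes out at 195×50, and the bin matches its given size.

```bash
cat >> h.py <<'E'
def row(g,yawdeg):
    "shift/turn from the present pose to grasp point g (mm), tool down, yaw"
    from scipy.spatial.transform import Rotation as R
    o=get_obs(); r=R.from_euler("xyz",o["tcp_rot"]); d=r.inv().apply(np.array(g)+[0,0,159]-o["tool_pos"])/1000
    y=(o["tcp_rot"][2]-np.radians(yawdeg)+np.pi)%(2*np.pi)-np.pi
    print("row",d.round(4),"spin",round(y,3),"| grasp",(o["tool_pos"]+r.apply([0,0,159])).round(1),"yaw",round(np.degrees(o["tcp_rot"][2]),1),"t",round(o["time"],2),"w",round(o["grip_width"],1),"f",np.round(o["finger_force"],1),"F",np.round(o["contact_force"],1))
E
python3 -c "
from h import *
row([430,150,245],130);row([487.6,-254,220],87.9)"
```

```text
row [-0.3742 -0.2654  0.0007] spin 0.602 | grasp [140.4 505.9 245.8] yaw 164.5 t 2.1 w 92.0 f 0.0 F [-1.1 -0.1 -0.6]
row [-0.5378 -0.6393  0.0257] spin 1.337 | grasp [140.4 505.9 245.8] yaw 164.5 t 2.1 w 92.0 f 0.0 F [-1.1 -0.1 -0.6]
```

```bash
P="[-0.374,-0.265,0,0.6,1]"; python3 -m inch '[[-0.374,-0.265,0,0.6,1],[-0.374,-0.265,0,0.6,1],[-0.374,-0.265,0,0.6,1],[-0.374,-0.265,0,0.6,1],[-0.374,-0.265,0,0.6,1],[-0.374,-0.265,0,0.6,1],[-0.374,-0.265,0,0.6,1],[-0.374,-0.265,0,0.6,1]]'
python3 -c "
from h import *
row([487.6,-254,220],87.9)"
```

```text
time: 2.77
tool_pos: [351.7, 245.6, 405.0]
tcp_rot: [3.141, 0.0, 2.271]
contact_force: [0.4, 1.3, -0.3]
grip_width: 91.5
finger_force: 0.0
row [-0.4697 -0.218   0.0259] spin 0.737 | grasp [351.8 245.7 246. ] yaw 130.1 t 2.77 w 91.5 f 0.0 F [ 0.4  1.3 -0.3]
```

```bash
python3 -m inch '[[-0.47,-0.218,0.026,0.737,1],[-0.47,-0.218,0.026,0.737,1],[-0.47,-0.218,0.026,0.737,1],[-0.47,-0.218,0.026,0.737,1],[-0.47,-0.218,0.026,0.737,1],[-0.47,-0.218,0.026,0.737,1],[-0.47,-0.218,0.026,0.737,1],[-0.47,-0.218,0.026,0.737,1]]'
python3 -c "
from h import *
row([487.6,-254,220],87.9)"
```

```text
time: 3.43
tool_pos: [438.3, -76.0, 388.2]
tcp_rot: [3.141, 0.0, 1.533]
contact_force: [1.1, 0.4, 0.5]
grip_width: 91.7
finger_force: 0.0
row [-0.176   0.056   0.0092] spin -0.001 | grasp [438.5 -76.  229.2] yaw 87.8 t 3.43 w 91.7 f 0.0 F [1.1 0.4 0.5]
```

```bash
python3 -m inch '[[-0.176,0.056,0.009,0,1],[-0.176,0.056,0.009,0,1],[-0.176,0.056,0.009,0,1],[-0.176,0.056,0.009,0,1],[-0.176,0.056,0.009,0,1],[-0.176,0.056,0.009,0,1],[-0.176,0.056,0.009,0,1],[-0.176,0.056,0.009,0,1]]'
python3 -c "
from h import *
row([487.6,-254,126],87.9)"
```

```text
time: 4.1
tool_pos: [487.6, -251.1, 378.8]
tcp_rot: [-3.141, -0.001, 1.534]
contact_force: [-0.6, 0.3, 0.2]
grip_width: 91.9
finger_force: 0.0
row [-0.003   0.0002  0.0938] spin -0.0 | grasp [ 487.5 -250.9  219.8] yaw 87.9 t 4.1 w 91.9 f 0.0 F [-0.6  0.3  0.2]
```

Now go down in one call, then close the fingers.

```bash
python3 -m inch '[[-0.003,0,0.03,0,1],[-0.003,0,0.06,0,1],[-0.003,0,0.08,0,1],[-0.003,0,0.094,0,1],[-0.003,0,0.094,0,1],[-0.003,0,0.094,0,1]]'; python3 -m inch '[[0,0,0,0,0.1],[0,0,0,0,0.1],[0,0,0,0,0.1],[0,0,0,0,0.1],[0,0,0,0,0.1],[0,0,0,0,0.1],[0,0,0,0,0.1],[0,0,0,0,0.1]]'
python3 -c "
from h import *
row([487.6,-254,126],87.9)"
```

```text
time: 4.6
tool_pos: [487.7, -253.5, 285.2]
tcp_rot: [-3.141, -0.001, 1.535]
contact_force: [0.4, 0.7, 0.5]
grip_width: 92.0
finger_force: 0.0
time: 5.27
tool_pos: [487.7, -254.8, 285.0]
tcp_rot: [3.142, -0.0, 1.534]
contact_force: [-0.7, -0.0, 0.5]
grip_width: 43.2
finger_force: 0.0
row [ 0.0008 -0.0001 -0.    ] spin -0.0 | grasp [ 487.7 -254.8  126. ] yaw 87.9 t 5.27 w 43.2 f 0.0 F [-0.7 -0.   0.5]
```

```bash
python3 -m inch '[[0,0,0,0,0],[0,0,0,0,0],[0,0,0,0,0],[0,0,0,0,0],[0,0,0,0,0],[0,0,0,0,0],[0,0,0,0,0],[0,0,0,0,0]]'; python3 -m inch '[[0,0,-0.01,0,0],[0,0,-0.02,0,0],[0,0,-0.03,0,0],[0,0,-0.03,0,0],[0,0,-0.03,0,0]]'
python3 - <<'E'
from h import *
t=capture("top");s=capture("scene")
i=[cv2.cvtColor(x["color"],cv2.COLOR_RGB2BGR) for x in(t,s)]
cv2.imwrite("pics/lift.png",np.hstack([cv2.resize(i[0][175:275,310:410],(400,400)),cv2.resize(i[1][120:220,120:220],(400,400))]))
row([487.6,-254,126],87.9)
E
```

```text
time: 5.93
tool_pos: [487.7, -254.7, 284.9]
tcp_rot: [-3.141, -0.0, 1.534]
contact_force: [-1.2, -0.6, -1.3]
grip_width: 23.6
finger_force: 29.9
time: 6.35
tool_pos: [487.8, -254.8, 316.1]
tcp_rot: [3.14, 0.001, 1.534]
contact_force: [-0.4, 0.1, -4.2]
grip_width: 23.9
finger_force: 29.9
row [0.0006 0.     0.0299] spin -0.0 | grasp [ 487.5 -254.6  155.9] yaw 87.9 t 6.45 w 23.4 f 29.9 F [ 0.1 -0.6 -4.3]
```

View pics/lift.png

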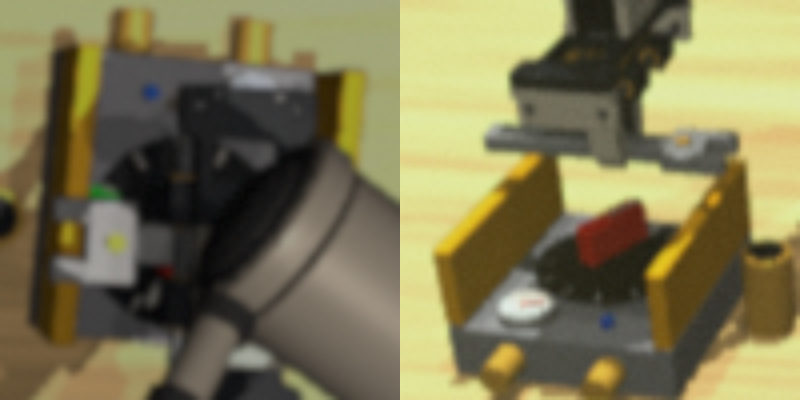

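The wrench is held level, clear of the cheeks, and weighs about 0.44 kg. Next is the move over the bin.

```bash
python3 -m inch '[[0,0,-0.03,0,0],[0,0,-0.06,0,0],[0,0,-0.07,0,0],[0.03,0,-0.07,0,0],[0.06,-0.01,-0.07,0.1,0],[0.09,-0.01,-0.07,0.2,0],[0.12,-0.01,-0.07,0.3,0],[0.15,-0.01,-0.07,0.4,0]]'
python3 -c "
from h import *
row([514.8,-26,215],-2.1)"
```

```text
time: 7.12
tool_pos: [482.8, -103.2, 384.0]
tcp_rot: [-3.14, -0.0, 1.128]
contact_force: [0.5, 0.3, -3.2]
grip_width: 24.0
finger_force: 29.9
row [ 0.0834 -0.0041  0.01  ] spin 1.165 | grasp [ 482.6 -103.1  225. ] yaw 64.6 t 7.12 w 24.0 f 29.9 F [ 0.5  0.3 -3.2]
```

```bash
python3 -m inch '[[0.03,-0.001,0.01,0.1,0],[0.06,-0.003,0.01,0.2,0],[0.083,-0.004,0.01,0.3,0],[0.083,-0.004,0.01,0.4,0],[0.083,-0.004,0.01,0.5,0],[0.083,-0.004,0.01,0.6,0],[0.083,-0.004,0.01,0.7,0],[0.083,-0.004,0.01,0.8,0]]'
python3 -m inch '[[0,0,0,0.1,0],[0,0,0,0.2,0],[0,0,0,0.3,0],[0,0,0,0.365,0],[0,0,0,0.365,0],[0,0,0,0.365,0]]'
python3 - <<'E'
from h import *
row([514.8,-26,100],-2.1)
t=capture("top")
r=trace(t,"wrench")[0]
c,_=cv2.findContours(r["pixels"].astype(np.uint8),0,2);c=np.vstack(c)
m=cv2.minAreaRect(np.array([at_z(t,q[0],215)[:2] for q in c],np.float32));print(r["conf"],m)
E
```

```text
time: 7.78
tool_pos: [514.6, -27.4, 373.8]
tcp_rot: [-3.141, 0.001, 0.329]
contact_force: [0.1, 1.3, -3.5]
grip_width: 23.7
finger_force: 29.9
time: 8.28
tool_pos: [514.6, -27.6, 374.2]
tcp_rot: [-3.141, 0.001, -0.029]
contact_force: [0.2, -0.2, -4.1]
grip_width: 23.5
finger_force: 29.9
row [ 0.0003 -0.0015  0.1152] spin 0.008 | grasp [514.4 -27.5 215.2] yaw -1.7 t 8.28 w 23.5 f 29.9 F [ 0.2 -0.2 -4.1]
0.61 ((506.6015625, -30.768896102905273), (191.4851837158203, 45.35877990722656), 1.1903722286224365)
```

```bash
python3 -m inch '[[0,-0.001,0.04,0,0],[0,-0.001,0.08,0,0],[0,-0.001,0.11,0,0],[0,-0.001,0.13,0,0],[0,-0.001,0.15,0,0],[0,-0.001,0.165,0,0],[0,-0.001,0.174,0,0],[0,-0.001,0.177,0,0]]'
python3 -m inch '[[0,0,0,0,0],[0,0,0,0,0]]'
python3 -c "
from h import *
row([514.8,-26,37],-2.1)"
```

```text
time: 9.05
tool_pos: [514.5, -26.5, 196.6]
tcp_rot: [-3.141, 0.002, -0.03]
contact_force: [0.6, -0.4, -4.2]
grip_width: 24.1
finger_force: 29.9
time: 9.22
tool_pos: [515.2, -26.6, 198.7]
tcp_rot: [3.141, -0.001, -0.031]
contact_force: [0.5, -0.1, -4.2]
grip_width: 23.7
finger_force: 29.9
row [-0.0004 -0.0006  0.0027] spin 0.006 | grasp [515.4 -26.6  39.7] yaw -1.8 t 9.22 w 23.7 f 29.9 F [ 0.5 -0.1 -4.2]
```

```bash
python3 -m inch '[[0,0,0.001,0,0],[0,0,0.002,0,0],[0,0,0.002,0,0]]'; python3 -m inch '[[0,0,0,0,0.4],[0,0,0,0,0.4],[0,0,0,0,0.4],[0,0,0,0,0.4],[0,0,0,0,0.4]]'
python3 -m inch '[[0,0,-0.02,0,0.4],[0,0,-0.05,0,0.4],[0,0,-0.09,0,0.4],[0,0,-0.13,0,0.4],[0,0,-0.17,0,0.4],[0,0,-0.2,0,0.4],[0,0.1,-0.2,0,0.4],[0,0.2,-0.2,0,0.4]]'
python3 -m inch '[[0,-0.12,0,0,0.8],[0,-0.12,0,0,0.8],[0,-0.12,0,0,0.8],[0,-0.12,0,0,0.8],[-0.15,-0.12,0,0,0.8],[-0.15,-0.12,0,0,0.8],[-0.15,-0.12,0,0,0.8],[-0.15,-0.12,0,0,0.8]]'
```

```text
time: 9.47
tool_pos: [514.9, -26.6, 196.5]
tcp_rot: [3.142, -0.001, -0.031]
contact_force: [0.4, -0.2, -3.0]
grip_width: 23.7
finger_force: 29.9
time: 9.88
tool_pos: [515.1, -26.5, 196.6]
tcp_rot: [-3.141, -0.001, -0.031]
contact_force: [-0.0, 2.6, 3.1]
grip_width: 36.8
finger_force: 1.9
time: 10.55
tool_pos: [512.4, -109.2, 398.8]
tcp_rot: [3.14, -0.006, -0.026]
contact_force: [1.9, -0.1, -1.2]
grip_width: 36.8
finger_force: 0.0
time: 11.22
tool_pos: [362.5, 15.2, 395.3]
tcp_rot: [-3.141, 0.003, -0.03]
contact_force: [0.5, -0.3, -0.3]
grip_width: 73.1
finger_force: 0.0
```

```bash
python3 - <<'E'
from h import *
t=capture("top");s=capture("scene")
i=[cv2.cvtColor(x["color"],cv2.COLOR_RGB2BGR) for x in(t,s)]
cv2.imwrite("pics/placed.png",np.hstack([cv2.resize(i[0][165:285,200:416],(486,270),interpolation=2),cv2.resize(i[1][140:240,120:300],(314,270))]))
for k,z in(("wrench",21),("tool_bin",80)):
  for r in trace(t,k)[:2]:
    c,_=cv2.findContours(r["pixels"].astype(np.uint8),0,2);c=max(c,key=cv2.contourArea)
    m=cv2.minAreaRect(np.array([at_z(t,q[0],z)[:2] for q in c],np.float32));print(k,r["conf"],m)
for k,z in(("wrench_head",13),("wrench_tail",13),("dial_grip",77),("pointer",50),("mark",47),("unit",0)):
  for n,p in(("t",t),("s",s)): print(k,n,[(np.round(r["centre"],1).tolist(),round(r["conf"],2),at_z(p,r["centre"],z).tolist()) for r in tip_of(p,k)[:2]])
for r in trace(t,"dial")[:1]: print(r["rect"])
E
```

```text
wrench 0.92 ((507.2452087402344, -29.271554946899414), (193.39341735839844, 51.29729080200195), 1.2376797199249268)
wrench 0.37 ((488.745849609375, -278.02886962890625), (72.3888168334961, 70.27610778808594), 22.727258682250977)
tool_bin 0.63 ((508.7058410644531, 6.058174133300781), (173.34425354003906, 247.7627410888672), 88.40885925292969)
tool_bin 0.48 ((492.5028076171875, -265.1954040527344), (63.99171447753906, 68.03390502929688), 34.73488235473633)
wrench_head t [([263.0, 183.7], 0.72, [615.8, -25.8, 13.0]), ([261.4, 221.3], 0.52, [513.7, -23.6, 13.0])]
wrench_head s []
wrench_tail t [([261.5, 263.2], 0.83, [400.8, -26.3, 13.0]), ([246.3, 123.3], 0.65, [779.9, 23.4, 13.0])]
wrench_tail s [([254.1, 186.4], 0.49, [409.8, -18.4, 13.0])]
dial_grip t [([359.6, 233.3], 0.96, [491.6, -274.3, 77.0])]
dial_grip s [([173.8, 172.0], 0.66, [460.3, -272.6, 77.0])]
pointer t [([347.5, 249.5], 0.61, [446.9, -249.7, 50.0])]
pointer s [([183.6, 176.0], 0.54, [435.0, -250.3, 50.0])]
mark t [([337.5, 224.9], 0.59, [510.3, -223.1, 47.0]), ([262.4, 261.3], 0.55, [410.4, -27.9, 47.0])]
mark s []
unit t [([351.7, 220.9], 0.74, [520.0, -270.4, 0.0]), ([165.9, 128.5], 0.47, [763.2, 245.8, 0.0])]
unit s [([173.3, 201.6], 0.55, [516.8, -265.2, 0.0])]
[356.4, 234.0, 23.6, 29.2]
```

View pics/placed.png

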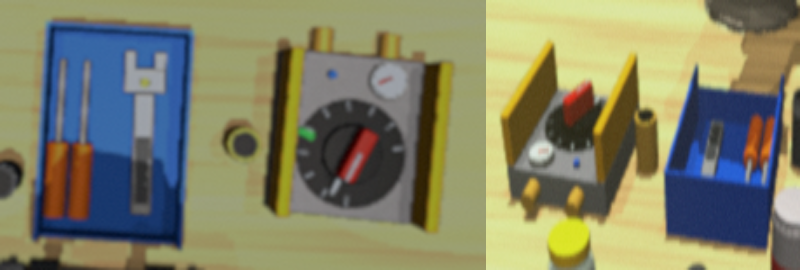

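The wrench lies flat in the empty half of the bin: head at (145,80), tail at (140,210) in the picture. The dial is now clear. The green mark is at (306,133), and the pointer runs from the bar end at (345,175) to (335,187). Next I'll measure the angles by colour.

```bash
python3 - <<'E'
from h import *
t=capture("top")
h=cv2.cvtColor(t["color"],cv2.COLOR_RGB2HSV); roi=np.zeros(h.shape[:2],bool); roi[175:275,315:405]=1
H,S,V=[h[...,k].astype(int) for k in range(3)]
def comps(m,z,n,name,amin=6):
    k,l,st,c=cv2.connectedComponentsWithStats((m&roi).astype(np.uint8))
    for j in sorted(range(1,k),key=lambda j:-st[j,4])[:n]:
        if st[j,4]<amin: continue
        ys,xs=np.where(l==j); W=np.array([at_z(t,(x,y),z)[:2] for x,y in zip(xs,ys)],np.float32); m_=cv2.minAreaRect(W)
        w,v=np.linalg.eigh(np.cov(W.T)); print(name,st[j,4],"px",c[j].round(1),"mean",W.mean(0).round(1),"rect",np.round(m_[0],1),np.round(m_[1],1),"axis",np.degrees(np.arctan2(v[1,1],v[0,1])).round(1))
comps((H>20)&(H<32)&(S>180)&(V>100),110,4,"yellow")
comps(((H<8)|(H>172))&(S>150)&(V>100),89,3,"red")
comps((H>40)&(H<85)&(S>90)&(V>60),47,3,"green")
d=np.zeros_like(roi);cx,cy=359,235
yy,xx=np.mgrid[:384,:512]; disc=(xx-356)**2+(yy-236)**2<20**2
comps(disc&(S<70)&(V>120),57,8,"white",3)
comps(disc&(V<70)&(S<110),57,1,"black")
i=cv2.cvtColor(t["color"],cv2.COLOR_RGB2BGR)[195:265,325:395]
cv2.imwrite("pics/dial.png",cv2.resize(i,(560,560),interpolation=0))
E
```

```text
yellow 361 px [328.2 223.3] mean [ 516.7 -188.1] rect [ 517.6 -188.8] [ 13.5 180.6] axis 175.5
yellow 357 px [394.4 229.9] mean [ 504.3 -352.4] rect [ 504.2 -352.4] [ 12.  183.7] axis 175.4
red 117 px [360.1 231.8] mean [ 496.1 -272.7] rect [ 491.1 -270.2] [18.  60.1] axis 151.6
green 33 px [336.1 224.4] mean [ 511.5 -219.3] rect [ 512.1 -218.9] [21.1 10.7] axis 65.9
white 21 px [356.9 238.8] mean [ 476.  -272.1] rect [ 475.6 -271.9] [ 3.6 30.3] axis 152.9
white 13 px [348.6 247.5] mean [ 452.9 -251. ] rect [ 452.6 -251.2] [ 4.6 15.1] axis 152.7
black 914 px [355.8 236. ] mean [ 483.2 -269.3] rect [ 483.2 -269.7] [98.6 98.8] axis 57.0
```

View pics/dial.png

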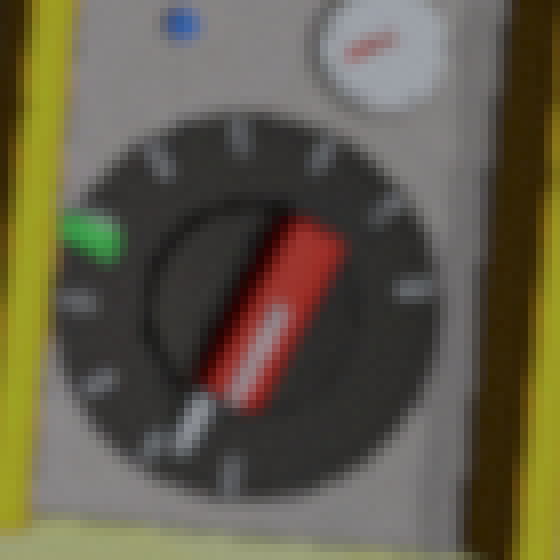

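The crop shows the green mark at upper left (95,238), the bar running from lower left to upper right, and the pointer at (195,425). The dial axis is at about (491,-269.5). The bar lies at 152.7° and the mark at 67.7°, so the dial needs about 1.485 rad clockwise, which is positive spin.

```bash
python3 -c "
from h import *
row([491.1,-269.5,200],152.7)"
python3 -m inch '[[0,0,0,-0.12,0.6],[0,0,0,-0.24,0.6],[0,0,0,-0.36,0.6],[0,0,0,-0.48,0.6],[0,0,0,-0.6,0.6],[0,0,0,-0.72,0.6],[0,0,0,-0.84,0.6],[0,0,0,-0.96,0.6]]'
python3 -m inch '[[0,0,0,-0.12,0.6],[0,0,0,-0.24,0.6],[0,0,0,-0.36,0.6],[0,0,0,-0.48,0.6],[0,0,0,-0.6,0.6],[0,0,0,-0.72,0.6],[0,0,0,-0.84,0.6],[0,0,0,-0.96,0.6]]'
python3 -c "
from h import *
row([491.1,-269.5,200],152.7)"
```

```text
row [0.1338 0.2802 0.037 ] spin -2.696 | grasp [366.   14.8 237. ] yaw -1.8 t 12.12 w 73.5 f 0.0 F [ 0.4  0.1 -0.3]
time: 12.78
tool_pos: [366.0, 14.8, 396.0]
tcp_rot: [3.141, -0.0, 0.935]
contact_force: [0.3, 0.4, -0.4]
grip_width: 54.9
finger_force: 0.0
time: 13.45
tool_pos: [366.0, 14.7, 396.1]
tcp_rot: [3.141, 0.0, 1.895]
contact_force: [0.1, 0.1, 0.9]
grip_width: 55.3
finger_force: 0.0
row [-0.3093  0.0281  0.0371] spin -0.77 | grasp [366.   14.7 237.1] yaw 108.6 t 13.45 w 55.3 f 0.0 F [0.1 0.1 0.9]
```

```bash
python3 -m inch '[[-0.04,0.004,0.005,-0.1,0.6],[-0.08,0.008,0.01,-0.2,0.6],[-0.12,0.012,0.015,-0.3,0.6],[-0.16,0.016,0.02,-0.4,0.6],[-0.2,0.02,0.025,-0.5,0.6],[-0.24,0.024,0.03,-0.6,0.6],[-0.28,0.028,0.035,-0.7,0.6],[-0.309,0.028,0.037,-0.77,0.6]]'
python3 -m inch '[[0,0,0,0,0.6],[0,0,0,0,0.6]]'
python3 -c "
from h import *
row([491.1,-269.5,80],152.7)"
```

```text
time: 14.12
tool_pos: [490.1, -273.0, 357.9]
tcp_rot: [-3.141, -0.0, 2.663]
contact_force: [0.1, 0.7, 0.9]
grip_width: 54.7
finger_force: 0.0
time: 14.28
tool_pos: [489.2, -271.2, 358.0]
tcp_rot: [3.141, -0.002, 2.656]
contact_force: [-0.4, 0.9, -0.5]
grip_width: 55.3
finger_force: 0.0
row [-0.0011  0.0024  0.119 ] spin -0.009 | grasp [ 489. -271.  199.] yaw 152.2 t 14.28 w 55.3 f 0.0 F [-0.4  0.9 -0.5]
```

```bash
python3 -m inch '[[-0.001,0.002,0.035,0,0.6],[-0.001,0.002,0.07,0,0.6],[-0.001,0.002,0.09,0,0.6],[-0.001,0.002,0.105,0,0.6],[-0.001,0.002,0.114,0,0.6],[-0.001,0.002,0.119,0,0.6],[-0.001,0.002,0.119,0,0.6],[-0.001,0.002,0.119,0,0.6]]'
python3 -m inch '[[0,0,0,0,0],[0,0,0,0,0],[0,0,0,0,0],[0,0,0,0,0],[0,0,0,0,0],[0,0,0,0,0],[0,0,0,0,0],[0,0,0,0,0]]'
python3 -c "
from h import *
row([491.1,-269.5,80],152.7)"
```

```text
time: 14.95
tool_pos: [491.3, -268.4, 240.9]
tcp_rot: [-3.142, 0.001, 2.659]
contact_force: [0.3, 0.6, 0.5]
grip_width: 54.8
finger_force: 0.0
time: 15.62
tool_pos: [490.8, -269.2, 240.2]
tcp_rot: [-3.141, 0.0, 2.659]
contact_force: [-3.1, -2.9, 1.7]
grip_width: 17.8
finger_force: 30.0
row [-0.0004 -0.0002  0.0012] spin -0.006 | grasp [ 490.8 -269.3   81.2] yaw 152.3 t 15.62 w 17.8 f 30.0 F [-3.1 -2.9  1.7]
```

Gripped at yaw 152.3°, with a width of 17.8 and low force. I'll turn by +1.48 in two calls.

```bash
python3 -m inch '[[0,0,0,0.09,0],[0,0,0,0.18,0],[0,0,0,0.27,0],[0,0,0,0.36,0],[0,0,0,0.45,0],[0,0,0,0.54,0],[0,0,0,0.63,0],[0,0,0,0.72,0]]'
python3 -m inch '[[0,0,0,0.1,0],[0,0,0,0.2,0],[0,0,0,0.3,0],[0,0,0,0.4,0],[0,0,0,0.5,0],[0,0,0,0.6,0],[0,0,0,0.7,0],[0,0,0,0.76,0]]'
python3 -m inch '[[0,0,0,0,0],[0,0,0,0,0],[0,0,0,0,0]]'
```

```text
time: 16.28
tool_pos: [490.2, -269.8, 240.1]
tcp_rot: [-3.139, 0.001, 1.935]
contact_force: [-7.2, -8.5, 3.0]
grip_width: 17.7
finger_force: 30.0
time: 16.95
tool_pos: [489.4, -269.9, 240.1]
tcp_rot: [-3.138, 0.003, 1.174]
contact_force: [-12.0, -7.8, 6.4]
grip_width: 17.9
finger_force: 30.0
time: 17.2
tool_pos: [489.4, -269.9, 240.1]
tcp_rot: [-3.138, 0.003, 1.179]
contact_force: [-12.1, -7.7, 6.3]
grip_width: 18.0
finger_force: 30.0
```

Yaw is now 67.5°, as intended. Next I'll release, lift, move clear and check.

```bash
python3 -m inch '[[0,0,0,0,0.6],[0,0,0,0,0.6],[0,0,0,0,0.6],[0,0,0,0,0.6],[0,0,0,0,0.6],[0,0,0,0,0.6]]'
python3 -m inch '[[0,0,-0.02,0,0.6],[0,0,-0.05,0,0.6],[0,0,-0.09,0,0.6],[0,0,-0.13,0,0.6],[0,0,-0.16,0,0.6],[0.04,0.0,-0.16,0,0.6],[0.08,0,-0.16,0,0.6],[0.12,0,-0.16,0,0.6]]'
python3 -m inch '[[0.04,-0.02,0,0,0.6],[0.08,-0.04,0,0,0.6],[0.12,-0.08,0,0,0.6],[0.16,-0.12,0,0,0.6],[0.2,-0.14,0,0,0.6],[0.2,-0.14,0,0,0.6],[0.2,-0.14,0,0,0.6],[0.2,-0.14,0,0,0.6]]'
python3 - <<'E'
from h import *
t=capture("top")
h=cv2.cvtColor(t["color"],cv2.COLOR_RGB2HSV);H,S,V=[h[...,k].astype(int) for k in range(3)]
roi=np.zeros(H.shape,bool);roi[195:265,331:391]=1
for n,m,z in(("red",((H<8)|(H>172))&(S>150)&(V>90),89),("green",(H>40)&(H<85)&(S>90)&(V>50),47)):
    k,l,st,c=cv2.connectedComponentsWithStats((m&roi).astype(np.uint8));j=1+np.argmax(st[1:,4]);ys,xs=np.where(l==j)
    W=np.array([at_z(t,(x,y),z)[:2] for x,y in zip(xs,ys)],np.float32);r=cv2.minAreaRect(W);w,v=np.linalg.eigh(np.cov(W.T))
    d=np.array(r[0])-[491,-269.5];print(n,st[j,4],r,"axis",np.degrees(np.arctan2(v[1,1],v[0,1])),"dir",np.degrees(np.arctan2(d[1],d[0])))
for k,z in(("wrench_head",13),("wrench_tail",13),("pointer",57),("mark",47)):print(k,[(round(r["conf"],2),at_z(t,r["centre"],z)) for r in tip_of(t,k)[:2]])
i=cv2.cvtColor(t["color"],cv2.COLOR_RGB2BGR)
cv2.imwrite("pics/end.png",np.hstack([cv2.resize(i[195:265,325:395],(400,400),interpolation=2),cv2.resize(i[60:300,140:410],(400,400))]))
E
```

```text
time: 17.7
tool_pos: [491.2, -268.5, 239.9]
tcp_rot: [3.141, -0.0, 1.179]
contact_force: [0.1, 0.8, -1.0]
grip_width: 52.7
finger_force: 0.0
time: 18.37
tool_pos: [537.0, -156.9, 400.8]
tcp_rot: [3.14, -0.0, 1.177]
contact_force: [0.6, -0.1, -0.0]
grip_width: 55.3
finger_force: 0.0
time: 19.03
tool_pos: [483.4, 82.4, 400.2]
tcp_rot: [3.141, -0.0, 1.183]
contact_force: [0.5, -1.0, 1.0]
grip_width: 54.8
finger_force: 0.0
red 132 ((490.50543212890625, -270.4000244140625), (62.36683654785156, 19.23859214782715), 67.46903228759766) axis 68.70602538717442 dir -118.78901241746348
green 23 ((512.805908203125, -216.0075225830078), (15.271231651306152, 9.453866958618164), 64.7468490600586) axis 65.07753996532792 dir 67.82201003578605
wrench_head [(0.87, array([613.9, -25. ,  13. ]))]
wrench_tail [(0.73, array([401.1, -36.3,  13. ])), (0.39, array([ 486.2, -278.1,   13. ]))]
pointer [(0.69, array([ 512.4, -224.4,   57. ])), (0.17, array([408.9, -16.3,  57. ]))]
mark [(0.61, array([ 515.5, -230.4,   47. ]))]
```

View pics/end.png

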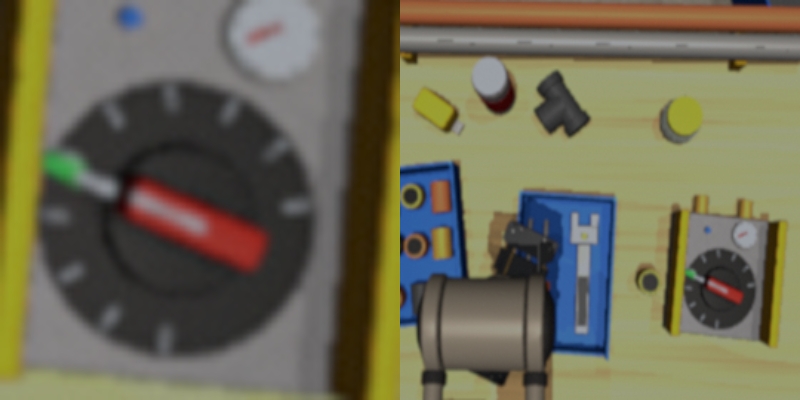

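The left crop shows the white pointer (95,183) running straight into the green mark (62,165). In the right crop the wrench is flat in the bin, nothing else has moved, and the gripper is clear.

```bash
python3 -m inch '[[0,0,0,0,0.6],[0,0,0,0,0.6],[0,0,0,0,0.6],[0,0,0,0,0.6]]'; python3 -c "
from plant import *
print(close_job())"
```

```text
time: 19.62
tool_pos: [484.0, 80.1, 400.0]
tcp_rot: [-3.142, -0.0, 1.178]
contact_force: [0.4, -0.4, 0.1]
grip_width: 55.1
finger_force: 0.0
the job is handed in; nothing more can be done
None
```

I laid the wrench flat in the screwdriver bin, letting it down the last 15 mm or so, turned the dial's pointer onto the green mark (within about 1° by camera), saw no bystander move, and handed the job in at about 20 s; no verdict came back.

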